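# Lay out the lid stay and hold the sprung lid for tacking

## Task

A stay is about to be tacked to the sprung lid of the sheet-steel enclosure, and the welder will reach for its parts blind under the mask: lay the dark red strap flat and lengthwise in the long compartment of the blue tray, and the yellow cleat flat and lengthwise in the empty short compartment, setting both down without dropping them. Then take the enclosure's lid by its black handle and raise it a few degrees past its balance point, where the springs take over, without letting it spring fully open; ease it back and hold it still just below the balance point (two to ten degrees short of it), without letting it drop. Finish while still holding the lid there by its handle, with the two parts lying in their compartments and everything else on the bench left alone.

Things in the scene. Friction and masses are not known exactly. Their poses are not given: they have to be found in the camera images.
- strap: loose dark-red primed flat steel strap, 120 x 25 x 6 mm, about 0.14 kg, lying flat on the bench. Origin: centre of its underside; x runs along its length, y across its width, z up. Either end may point either way.
- cleat: loose yellow zinc-plated flat steel cleat, 90 x 30 x 6 mm, about 0.12 kg, lying flat on the bench. Origin: centre of its underside; x runs along its length, y across its width, z up. Either end may point either way.
- tray: fixed blue steel parts tray, 185 (x) x 223 (y) mm, floor 4 mm thick, walls and dividers 5 mm thick and 18 mm high above the bench. Origin: centre of its underside. On its +y side one long compartment; on its -y side two short crosswise ones: the nearer (-x) is empty, the farther (+x) holds the red magnet. Stands left or right of the robot, the enclosure on the other side.
- long_bay (a point): centre of the floor of the tray's long compartment, 175 mm along x by 88 mm along y inside (the strap goes here, along x); floor 4 mm above the bench; axes as the tray's
- short_bay (a point): centre of the floor of the empty short compartment, 85 mm along x by 120 mm along y inside (the cleat goes here, along y); floor 4 mm above the bench; axes as the tray's
- enclosure: fixed bare sheet-steel box with the sprung lid, 200 mm deep (x) x 240 mm wide (y) x 110 mm tall, clamped to the bench by magnets. Its front, with the handle, looks to its own -x, roughly to the robot. Origin: on the bench, on the centre line, 20 mm behind the front face.
- hinge (a point): middle of the lid's hinge axis at the box's top rear edge, 110 mm above the bench, 188 mm behind (+x) the enclosure's origin; axes as the enclosure's, the hinge axis is y
- lid (a joint): angle of the lid, 0 = shut (level), growing as its front edge rises, 1.6 rad = open stop. Hinge springs carry most of its weight: below its balance point at 0.85 rad (49 degrees) it sinks shut by itself (about 1.2 N down at the handle when shut, 0.3 N at 0.75 rad); above it the springs carry it up to the stop. The hinge has next to no friction: it stays nowhere unless held.
- handle: black bow handle on the lid's front edge: a round bar 12 mm thick, 100 mm long, parallel to the hinge, on two end legs, 32 mm of clear gap between it and the lid's front. Origin: centre of the bar; axes turn with the lid, y along the bar. 250 mm from the hinge along the lid and 9 mm under the hinge axis: 101 mm above the bench when shut, 292 mm at 0.85 rad. Pinched from above, it turns between the fingers.
- magnet: flat red welding magnet 45 x 62 x 14 mm that lies in the third compartment of the tray; to be left alone
- wire_brush: wire brush lying on the bench near the robot; to be left alone
- hammer: hammer lying towards the far side of the bench; to be left alone
- bar_offcut: rusty square bar, 16 x 16 x 190 mm, lying near the robot on the right; to be left alone
- gusset: bare bright square plate, 60 x 60 x 6 mm, lying near the robot on the left; not one of the two parts to lay out; to be left alone
- torch: TIG torch head with blue grip lying near the robot on the left; to be left alone
Not all that is in view belongs to the job. What is meant by the cleat is not pink, and is the smaller of those in its own colour. There is more than one size of the strap; the job needs the larger.

How it is judged:
By the outcome, as a careful person would: the job done as asked, in the order asked, and still so for the second after the job is handed in, while the arm keeps its last pose, push and grip.
It also fails if it takes over 72 s, if anything falls off the work surface, if the arm or the gripper's body presses on something with over 40 N, if the wrist force passes 120 N, or if a joint passes its speed limit or range.

## Robot

A 6-joint arm with a two-finger parallel gripper is mounted at the origin on the work surface. World frame = base frame: x ahead of the robot, y to its left, z up, the work surface at z = 0. Lengths are in mm, angles in degrees, forces in N, time in s.
With the tool pointing down it reaches from about 350 to 850 mm from the base axis. Payload 8.1 kg.
Tool frame: the origin (TCP) lies midway between the tips of the shut fingers; the grasp point (between the pads) lies 19 mm behind it; z points along the fingers, y is the line along which they close (so a half turn about z gives the same grasp; the last joint's range is limited). The gripper opens to 85 mm and grips with 20 to 120 N. Pads are 22 mm wide; open, the fingers measure 114 mm over their backs; the gripper's body (76 mm by 85 mm) begins 54 mm behind the grasp point. The pads swing forward as they close: fully open they stand 13 mm farther back than shut.
Start: joints at [67.643, 7.471, 85.268, -0, 87.261, -4.893], TCP at [180.04, 572.356, 231.292] pointing down, gripper open.
Joint ranges: [-169.43, 169.43], [-51.17, 129.36], [1.28, 143.12], [-76.62, 256.62], [0, 156.53], [-152.29, 152.29]. Speed limits (degrees/s): [136.94, 136.94, 159.86, 180, 180, 180].

## Interface

Orientations are given as [roll, pitch, yaw] about the fixed x, y, z axes, in that order (R = Rz(yaw) Ry(pitch) Rx(roll)).
In Python, from bench import sense, snapshot, camera_params, hand_in, masks_of, pinpoint gives the robot as it stands.
- The arm moves only by the tool step_arm, never from a script. Its argument "targets" is a list of rows, each an object with "angular": the turn, a rotation vector about the tool's x, y, z scaled (see below), a list of three; "dp": the shift along the tool's x, y, z scaled (see below), a list of three; "fingers": the closure, from 0 (fully open) to 1 (shut). A call has exactly 8 rows; each row is the pose to reach, as a shift and turn from the pose commanded when the call began, along the tool's axes at that moment, turning the shorter way round; what a row does not reach only later rows make up. The controller multiplies each number of a shift by 0.2 m and each number of a turn by 180 degrees. A row lasts 1/8 s, in which the tool goes at most 62.5 mm and 10.7 degrees, less where a joint would pass 70% of its speed; a pose out of reach is approached as far as the arm can. A call with a number of a shift or a turn outside -1 to 1 is refused whole. A call with a gripper value outside its range is refused whole. The fingers move at their own pace and stop on an object; "newtons" is the grip in N (left out, the last holds). Time passes only in rows, so rows that repeat a pose let the fingers close, or fill a call up. It gives the time, the measured TCP pose, the force, the opening and the grip force at its end, in the units of the state.
- sense(): the state, without advancing time (a new reading comes with each control period).
- snapshot(name): name is "scene" or "side" or "wrist"; returns the picture (384x512x3 uint8, blue, green, red); there is no depth.
- camera_params(name): a dict with "vfov" (degrees; the focal length in pixels is half the picture's height over the tangent of half this angle, whatever the lens; pixels are square), "cx", "cy" (the principal point, pixels), "R" (3x3) and "t" (3): a world point X has camera coordinates R X + t. Camera axes: x right, y down, z forward; pixel columns grow to the right and rows downward; lengths in mm; the calibration is good to about 2 mm. A picture is of the moment at which its call begins: read the wrist's pose just before it. camera_params takes no time and is no camera call; for the wrist camera it gives the pose at the moment of the call.
- hand_in(): hands the job in; it is judged then, once.
Trained networks look in the newest picture that a camera, given by its name, has taken for a name from the list of things; names that differ only in an ending like _2 or _b are one class to them, and where a whole thing is asked for, a point or a joint stands for the part that bears it (a point fixed in the world has none). Each returns a list of dicts, best first, with "conf" (0 to 1); they miss things now and then, are a little off and sometimes report something else, mostly with a low value. They report only what shows in the picture. A call takes as long as a camera call. They do not tell look-alikes from the thing itself.
- masks_of(camera, label): "pixels" (384x512 bool, what is visible of it) and "at" ([column, row] in pixels, amid what is visible of it).
- pinpoint(camera, label): "at" ([column, row] in pixels: a listed point, or the origin of a listed thing).
The state is a dict: "time": time; "joint_pos": joint angles; "qd": joint speeds; "joint_efforts": joint torques, N m; "tool_pos": TCP position; "tcp_rot": TCP orientation; "ft_force": force on the tool from outside, world axes, zero at the start; "wrist_torque": the same for the moment, N m; "finger_gap": finger opening in mm; "grip_force": force on a finger pad.
Only numpy, scipy, OpenCV 4.12 (cv2) and the standard library are available. Lean on these libraries where they do the work, as an engineer would, in place of code of your own. Each camera call takes 0.05 s, during which the arm holds its last target. There are 200 camera calls.

## Working session

There is one attempt and no reset: what is moved stays moved. The work goes in short steps, Python scripts to look and compute and a tool call to move; the robot and the scene stay as the last step left them, time stands still between calls to the robot, and variables do not carry over. Pictures are saved under pics/ and viewed, at most 10 in all, crops included, and the job is handed in when it is done.

Besides the shell and the picture viewer there is one more tool, called after "Call:" as a command line: name --argument value ..., lists and objects as JSON in quotes. step_arm: Moves the arm, as the interface text tells. Its arguments: {"type":"object","properties":{"targets":{"type":"array","items":{"type":"object","properties":{"angular":{"type":"array","items":{"type":"number","minimum":-1,"maximum":1}},"dp":{"type":"array","items":{"type":"number","minimum":-1,"maximum":1}},"fingers":{"type":"number"}}}},"newtons":{"type":"number"}},"required":["targets"]}

```bash
mkdir -p pics; cat > h.py <<'E'
import numpy as np,cv2
from bench import *
from scipy.spatial.transform import Rotation as Ro
def K(p): 
    f=192/np.tan(np.radians(p["vfov"])/2); return f,p["cx"],p["cy"]
def ray(p,uv):
    f,cx,cy=K(p);R=np.array(p["R"]);t=np.array(p["t"])
    d=R.T@np.array([(uv[0]-cx)/f,(uv[1]-cy)/f,1.]);return -R.T@t,d/np.linalg.norm(d)
def onz(p,uv,z):
    o,d=ray(p,uv);return o+d*(z-o[2])/d[2]
def proj(p,X):
    f,cx,cy=K(p);c=np.array(p["R"])@np.array(X,float)+np.array(p["t"]);return np.array([f*c[0]/c[2]+cx,f*c[1]/c[2]+cy])
def tri(rs):
    A=0;b=0
    for o,d in rs:
        P=np.eye(3)-np.outer(d,d);A=A+P;b=b+P@o
    return np.linalg.solve(A,b)
def rect(p,m,z):
    c,_=cv2.findContours(m.astype(np.uint8),0,2);c=max(c,key=cv2.contourArea)[:,0,:]
    w=np.array([onz(p,q,z)[:2] for q in c],np.float32)
    (x,y),(a,b),th=cv2.minAreaRect(w)
    if a<b:a,b,th=b,a,th+90
    return np.round([x,y,a,b,(th+90)%180-90],1)
E
cat > a.py <<'E'
from h import *
s=sense();print({k:np.round(v,2).tolist() for k,v in s.items()})
for n in ["scene","side","wrist"]:
    im=snapshot(n);p=camera_params(n);cv2.imwrite(f"pics/{n}0.png",im)
    print(n,p["vfov"],np.round(-np.array(p["R"]).T@p["t"]))
    for l in ["strap","cleat"]:
        for r in masks_of(n,l):
            m=r["pixels"];bgr=im[m].mean(0).round()
            print(l,round(r["conf"],2),np.round(r["at"]),bgr,rect(p,m,6 if 1 else 0))
    if n!="wrist":
        for l in ["tray","long_bay","short_bay","enclosure","hinge","handle"]:
            for r in pinpoint(n,l)[:2]:
                print(l,round(r["conf"],2),np.round(r["at"],1),onz(p,r["at"],dict(tray=0,long_bay=4,short_bay=4,enclosure=0,hinge=110,handle=101)[l]).round())
a=cv2.imread("pics/scene0.png");b=cv2.imread("pics/side0.png")
E
python3 a.py
```

```text
{'time': 0.0, 'joint_pos': [67.64, 7.52, 85.33, 0.0, 87.26, -4.89], 'qd': [0.05, -0.1, 0.07, -0.06, -0.0, 0.01], 'joint_efforts': [-0.0, -56.94, -50.06, -0.0, 0.02, -0.0], 'tool_pos': [179.8, 571.83, 230.21], 'tcp_rot': [-179.89, -0.01, 162.54], 'ft_force': [-0.21, -0.08, -0.41], 'wrist_torque': [-0.02, 0.03, -0.01], 'grip_force': 0.0, 'finger_gap': 85.43}
scene 53.16742887510852 [1163.   23.  949.]
strap 0.56 [263. 258.] [ 52.  63. 161.] [660.9  32.6 119.4  27.   81.7]
strap 0.47 [283. 230.] [ 42.  50. 121.] [567.1 104.2  75.1  16.5  27.9]
cleat 0.68 [242. 218.] [ 35. 126. 157.] [529.3 -15.1  91.8  33.3 -73.5]
cleat 0.66 [295. 198.] [130. 103. 182.] [444.6 131.8  84.7  28.8 -70.9]
cleat 0.62 [198. 262.] [ 45. 191. 224.] [ 659.  -133.8  118.5   41.3  -26.6]
tray 0.63 [139.7 215.3] [ 506. -331.    0.]
long_bay 0.97 [162.1 216.6] [ 514. -262.    4.]
short_bay 0.97 [128.2 206.1] [ 474. -371.    4.]
enclosure 0.65 [352.2 222. ] [535. 303.   0.]
enclosure 0.62 [129.1 205.5] [ 469. -370.    0.]
hinge 0.73 [376.2 261.8] [725. 311. 110.]
handle 0.63 [352.6 222.9] [605. 274. 101.]
handle 0.47 [357.3 189.7] [493. 305. 101.]
side 51.86261139811968 [439. 826. 609.]
strap 0.52 [203. 213.] [ 61.  68. 160.] [653.5  12.4  73.7  27.2  81.6]
cleat 0.94 [286. 253.] [120.  96. 181.] [441.5 137.8  95.   32.5 -71.1]
cleat 0.73 [254. 214.] [ 50. 121. 161.] [525.4  -8.5  94.5  31.  -73.3]
cleat 0.57 [215. 188.] [ 72. 177. 219.] [ 657.2 -129.7  129.3   54.3  -27.9]
cleat 0.4 [269. 162.] [170. 102.  60.] [ 515.4 -334.9  266.9  189.8   90. ]
tray 0.81 [266.8 160.7] [ 512. -314.    0.]
tray 0.53 [232.3 311.1] [542. 307.   0.]
long_bay 0.8 [264.4 167.5] [ 516. -260.    4.]
enclosure 0.66 [230.6 311.9] [545. 309.   0.]
enclosure 0.59 [329.3 166.8] [ 312. -281.    0.]
hinge 0.62 [129.6 268.6] [722. 317. 110.]
wrist 65.98776521740804 [110. 594. 373.]
cleat 0.55 [ 72. 379.] [136. 114. 174.] [426.6 177.4  19.8  14.5  72.6]
```

View pics/scene0.png

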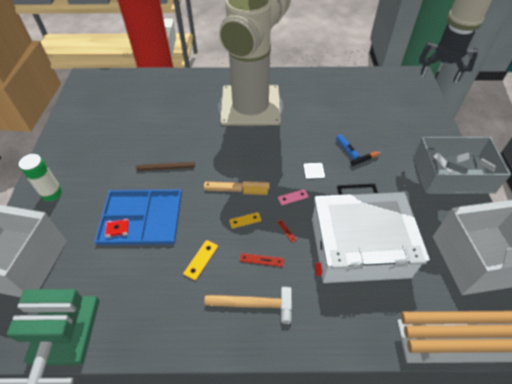

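View pics/side0.png

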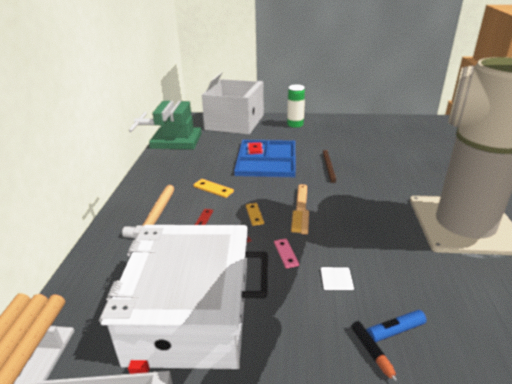

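The scene view shows the robot at the top, so image left is the robot's right. The blue tray is around (140,216) and the enclosure at (365,235), with its handle at (357,189). The larger dark-red strap is at (263,260) and the smaller yellow cleat at (243,220). The look-alikes are a big yellow plate (200,260), a pink one (293,197) and a small red one (286,231). The side view at (203,215), (254,213) and (266,158) agrees.

Moving above the strap.

Call:
step_arm --targets '[{"dp":[-1,-0.595,0.05],"angular":[0,0,0.449],"fingers":0.4},{"dp":[-1,-0.595,0.05],"angular":[0,0,0.449],"fingers":0.4},{"dp":[-1,-0.595,0.05],"angular":[0,0,0.449],"fingers":0.4},{"dp":[-1,-0.595,0.05],"angular":[0,0,0.449],"fingers":0.4},{"dp":[-1,-0.595,0.05],"angular":[0,0,0.449],"fingers":0.4},{"dp":[-1,-0.595,0.05],"angular":[0,0,0.449],"fingers":0.4},{"dp":[-1,-0.595,0.05],"angular":[0,0,0.449],"fingers":0.4},{"dp":[-1,-0.595,0.05],"angular":[0,0,0.449],"fingers":0.4}]' --newtons 60

```text
time: 2.05
tool_pos: [335.2, 398.8, 221.4]
tcp_rot: [180.0, -0.0, 81.4]
ft_force: [0.3, -0.6, 0.5]
finger_gap: 51.6
grip_force: 0.0
```

Call:
step_arm --targets '[{"dp":[-0.79,0.935,0.05],"angular":[0,0,0],"fingers":0.4},{"dp":[-0.79,0.935,0.05],"angular":[0,0,0],"fingers":0.4},{"dp":[-0.79,0.935,0.05],"angular":[0,0,0],"fingers":0.4},{"dp":[-0.79,0.935,0.05],"angular":[0,0,0],"fingers":0.4},{"dp":[-0.79,0.935,0.05],"angular":[0,0,0],"fingers":0.4},{"dp":[-0.79,0.935,0.05],"angular":[0,0,0],"fingers":0.4},{"dp":[-0.79,0.935,0.05],"angular":[0,0,0],"fingers":0.4},{"dp":[-0.79,0.935,0.05],"angular":[0,0,0],"fingers":0.4}]'

```text
time: 3.05
tool_pos: [496.8, 216.6, 211.4]
tcp_rot: [180.0, -0.0, 81.8]
ft_force: [-0.8, 0.5, -0.2]
finger_gap: 51.0
grip_force: 0.0
```

Call:
step_arm --targets '[{"dp":[-0.79,0.935,0.05],"angular":[0,0,0],"fingers":0.4},{"dp":[-0.79,0.935,0.05],"angular":[0,0,0],"fingers":0.4},{"dp":[-0.79,0.935,0.05],"angular":[0,0,0],"fingers":0.4},{"dp":[-0.79,0.935,0.05],"angular":[0,0,0],"fingers":0.4},{"dp":[-0.79,0.935,0.05],"angular":[0,0,0],"fingers":0.4},{"dp":[-0.79,0.935,0.05],"angular":[0,0,0],"fingers":0.4},{"dp":[-0.79,0.935,0.05],"angular":[0,0,0],"fingers":0.4},{"dp":[-0.79,0.935,0.05],"angular":[0,0,0],"fingers":0.4}]'

```text
time: 4.05
tool_pos: [659.3, 33.6, 201.9]
tcp_rot: [180.0, -0.0, 81.8]
ft_force: [0.3, -0.2, -1.0]
finger_gap: 51.1
grip_force: 0.0
```

```bash
cat > b.py <<'E'
import sys
from h import *
nm=sys.argv[1];z=float(sys.argv[2])
s=sense();print(s["time"],np.round(s["tool_pos"],1),np.round(s["tcp_rot"],2),s["finger_gap"],np.round(s["joint_pos"],1),np.round(s["ft_force"],1))
p=camera_params("wrist");im=snapshot("wrist");cv2.imwrite(f"pics/{nm}.png",im)
print("cam fwd",np.round(np.array(p["R"])[2],2))
for l in sys.argv[3:]:
    for r in masks_of("wrist",l):
        m=r["pixels"];print(l,round(r["conf"],2),np.round(r["at"]),im[m].mean(0).round(),rect(p,m,z))
E
python3 b.py w1 6 strap cleat
```

```text
4.05 [659.3  33.6 201.9] [ 1.7996e+02 -1.0000e-02  8.1820e+01] 51.08540371342246 [-1.5 17.5 76.9  0.  85.6  6.6] [ 0.3 -0.2 -1. ]
cam fwd [-0.04 -0.29 -0.96]
strap 0.88 [262. 162.] [ 55.  61. 133.] [659.2  33.3 117.3  24.8  81.8]
strap 0.68 [165. 119.] [ 53.  58. 126.] [564.8 104.8  80.6  18.1  29.3]
cleat 0.85 [274. 290.] [107. 189. 219.] [ 658.5 -134.   118.8   43.2  -27.7]
cleat 0.61 [ 54. 104.] [168. 144. 204.] [443.2 132.3  91.6  35.  -71.4]
cleat 0.56 [159. 216.] [ 89. 157. 184.] [527.7 -14.6  90.9  32.6 -73.2]
```

View pics/w1.png

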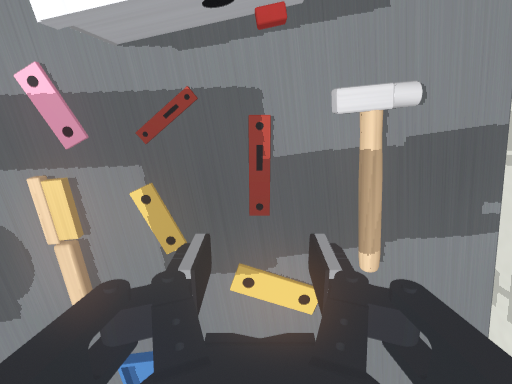

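The wrist view shows the strap at (260,165), measured 118 x 25 mm, centred between the open fingers. It agrees with the scene view at a height of 6 mm. I'll go down and grip.

Call:
step_arm --targets '[{"dp":[0,0,0.3],"angular":[0,0,0],"fingers":0.4},{"dp":[0,0,0.6],"angular":[0,0,0],"fingers":0.4},{"dp":[0,0,0.8],"angular":[0,0,0],"fingers":0.4},{"dp":[0,0,0.9],"angular":[0,0,0],"fingers":0.4},{"dp":[0,0,0.95],"angular":[0,0,0],"fingers":0.4},{"dp":[0,0,0.98],"angular":[0,0,0],"fingers":0.4},{"dp":[0,0,0.995],"angular":[0,0,0],"fingers":0.4},{"dp":[0,0,0.995],"angular":[0,0,0],"fingers":0.4}]'

```text
time: 5.2
tool_pos: [660.4, 32.2, 3.3]
tcp_rot: [179.9, -0.0, 81.7]
ft_force: [0.7, -0.6, -0.3]
finger_gap: 51.2
grip_force: 0.0
```

Call:
step_arm --targets '[{"dp":[0,0,0],"angular":[0,0,0],"fingers":1},{"dp":[0,0,0],"angular":[0,0,0],"fingers":1},{"dp":[0,0,0],"angular":[0,0,0],"fingers":1},{"dp":[0,0,0],"angular":[0,0,0],"fingers":1},{"dp":[0,0,0],"angular":[0,0,0],"fingers":1},{"dp":[0,0,-0.01],"angular":[0,0,0],"fingers":1},{"dp":[0,0,-0.05],"angular":[0,0,0],"fingers":1},{"dp":[0,0,-0.1],"angular":[0,0,0],"fingers":1}]' --newtons 60

```text
time: 6.2
tool_pos: [659.4, 32.2, 22.5]
tcp_rot: [-180.0, 0.0, 81.7]
ft_force: [-0.4, 0.2, -0.7]
finger_gap: 22.0
grip_force: 58.9
```

Call:
step_arm --targets '[{"dp":[0,0,-0.2],"angular":[0,0,0],"fingers":1},{"dp":[-0.1,-0.03,-0.4],"angular":[0,0,0.05],"fingers":1},{"dp":[-0.3,-0.1,-0.64],"angular":[0,0,0.1],"fingers":1},{"dp":[-0.5,-0.17,-0.64],"angular":[0,0,0.16],"fingers":1},{"dp":[-0.65,-0.22,-0.64],"angular":[0,0,0.22],"fingers":1},{"dp":[-0.75,-0.25,-0.64],"angular":[0,0,0.28],"fingers":1},{"dp":[-0.75,-0.25,-0.64],"angular":[0,0,0.34],"fingers":1},{"dp":[-0.75,-0.25,-0.64],"angular":[0,0,0.39],"fingers":1}]'

```text
time: 7.2
tool_pos: [588.6, -109.5, 151.2]
tcp_rot: [180.0, -0.0, 11.1]
ft_force: [0.8, -0.1, -1.1]
finger_gap: 22.1
grip_force: 59.0
```

Call:
step_arm --targets '[{"dp":[0,0,0],"angular":[0,0,0.053],"fingers":1},{"dp":[-0.15,0.2,0],"angular":[0,0,0.053],"fingers":1},{"dp":[-0.25,0.4,0],"angular":[0,0,0.053],"fingers":1},{"dp":[-0.35,0.6,0],"angular":[0,0,0.053],"fingers":1},{"dp":[-0.45,0.7,0],"angular":[0,0,0.053],"fingers":1},{"dp":[-0.5,0.68,0],"angular":[0,0,0.053],"fingers":1},{"dp":[-0.5,0.68,0],"angular":[0,0,0.053],"fingers":1},{"dp":[-0.5,0.68,0],"angular":[0,0,0.053],"fingers":1}]'

```text
time: 8.2
tool_pos: [518.3, -261.3, 150.6]
tcp_rot: [180.0, -0.0, 2.0]
ft_force: [-0.1, 0.2, -0.4]
finger_gap: 21.9
grip_force: 59.1
```

```bash
cat > c.py <<'E'
import sys
from h import *
p=camera_params("wrist")
for l in ["long_bay","short_bay","tray"]:
    for r in pinpoint("wrist",l)[:2]: print(l,round(r["conf"],2),np.round(r["at"],1),onz(p,r["at"],0 if l=="tray" else 4).round(1))
for n in ["scene","side"]:
    snapshot(n);q=camera_params(n)
    for l in ["tray","long_bay","short_bay"]:
        for r in pinpoint(n,l)[:1]: print(n,l,round(r["conf"],2),onz(q,r["at"],0 if l=="tray" else 4).round(1))
    for r in masks_of(n,"tray")[:1]: print(rect(q,r["pixels"],18))
E
python3 b.py w2 18 tray; python3 c.py
```

```text
8.2 [ 518.3 -261.3  150.6] [ 1.80e+02 -4.00e-02  2.04e+00] 21.94391866217083 [-31.8   7.4  93.9   0.   78.7  56.1] [-0.1  0.2 -0.4]
cam fwd [-0.29 -0.01 -0.96]
tray 0.8 [339. 174.] [210. 149.  98.] [ 513.8 -326.1  224.5  185.5  -90. ]
short_bay 0.9 [360.6 224.4] [ 472.2 -371.3    4. ]
tray 0.8 [318.4 180.4] [ 517.5 -323.1    0. ]
scene tray 0.66 [ 501.6 -325.3    0. ]
scene long_bay 0.8 [ 503.8 -259.1    4. ]
scene short_bay 0.69 [ 472.5 -368.5    4. ]
[ 519.2 -323.6  230.9  199.7   89.6]
side tray 0.75 [ 518.6 -311.3    0. ]
side long_bay 0.81 [ 516.7 -268.2    4. ]
side short_bay 0.65 [ 474.2 -369.5    4. ]
[ 511.2 -308.2  252.9  187.1  -89.6]
```

View pics/w2.png

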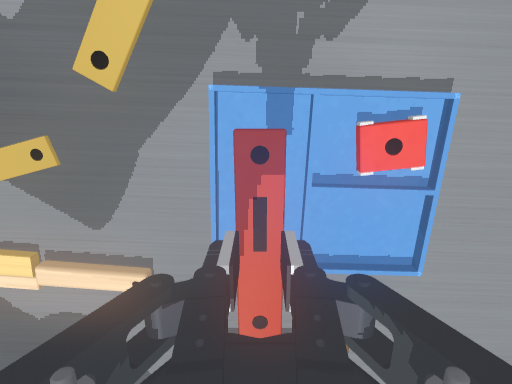

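The wrist view shows the strap held level and lengthwise above the long compartment, which spans columns 215-305. The tray rectangle fits at 224 x 185 mm, centred at (514,-326) with a yaw of about 0. I'll set the strap down.

Call:
step_arm --targets '[{"dp":[-0.022,0.012,0.2],"angular":[0,0,0.011],"fingers":1},{"dp":[-0.022,0.012,0.4],"angular":[0,0,0.011],"fingers":1},{"dp":[-0.022,0.012,0.55],"angular":[0,0,0.011],"fingers":1},{"dp":[-0.022,0.012,0.63],"angular":[0,0,0.011],"fingers":1},{"dp":[-0.022,0.012,0.67],"angular":[0,0,0.011],"fingers":1},{"dp":[-0.022,0.012,0.695],"angular":[0,0,0.011],"fingers":1},{"dp":[-0.022,0.012,0.705],"angular":[0,0,0.011],"fingers":1},{"dp":[-0.022,0.012,0.712],"angular":[0,0,0.011],"fingers":1}]'

```text
time: 9.95
tool_pos: [514.0, -265.1, 8.7]
tcp_rot: [180.0, -0.1, 0.0]
ft_force: [-0.3, 0.4, -0.7]
finger_gap: 21.8
grip_force: 59.1
```

```bash
python3 -c "
from h import *
for i in range(3):
    s=sense();print(s['time'],np.round(s['tool_pos'],1),np.round(s['ft_force'],2),np.round(s['wrist_torque'],2))"
```

```text
9.95 [ 514.  -265.1    8.7] [-0.34  0.43 -0.7 ] [ 0.01 -0.04  0.07]
9.95 [ 514.  -265.1    8.7] [-0.34  0.43 -0.7 ] [ 0.01 -0.04  0.07]
9.95 [ 514.  -265.1    8.7] [-0.34  0.43 -0.7 ] [ 0.01 -0.04  0.07]
```

Call:
step_arm --targets '[{"dp":[0,0,0.002],"angular":[0,0,0],"fingers":1},{"dp":[0,0,0.004],"angular":[0,0,0],"fingers":1},{"dp":[0,0,0.005],"angular":[0,0,0],"fingers":1},{"dp":[0,0,0.005],"angular":[0,0,0],"fingers":1},{"dp":[0,0,0.005],"angular":[0,0,0],"fingers":1},{"dp":[0,0,0.005],"angular":[0,0,0],"fingers":1},{"dp":[0,0,0.005],"angular":[0,0,0],"fingers":1},{"dp":[0,0,0.005],"angular":[0,0,0],"fingers":1}]'

```text
time: 10.95
tool_pos: [513.7, -264.9, 7.3]
tcp_rot: [180.0, -0.0, -0.0]
ft_force: [-0.9, 1.7, 4.7]
finger_gap: 21.8
grip_force: 60.2
```

Call:
step_arm --targets '[{"dp":[0,0,0],"angular":[0,0,0],"fingers":0.7},{"dp":[0,0,0],"angular":[0,0,0],"fingers":0.5},{"dp":[0,0,0],"angular":[0,0,0],"fingers":0.5},{"dp":[0,0,0],"angular":[0,0,0],"fingers":0.5},{"dp":[0,0,-0.1],"angular":[0,0,0],"fingers":0.5},{"dp":[0,0,-0.3],"angular":[0,0,0],"fingers":0.5},{"dp":[0,0,-0.6],"angular":[0,0,0],"fingers":0.5},{"dp":[0,0,-0.75],"angular":[0,0,0],"fingers":0.5}]'

```text
time: 11.95
tool_pos: [515.2, -265.9, 162.9]
tcp_rot: [179.8, -0.3, -0.0]
ft_force: [0.6, -1.2, 0.5]
finger_gap: 42.6
grip_force: 0.0
```

Call:
step_arm --targets '[{"dp":[0.07,-1,0],"angular":[0,0,-0.44],"fingers":0.4},{"dp":[0.07,-1,0],"angular":[0,0,-0.44],"fingers":0.4},{"dp":[0.07,-1,0],"angular":[0,0,-0.44],"fingers":0.4},{"dp":[0.07,-1,0],"angular":[0,0,-0.44],"fingers":0.4},{"dp":[0.07,-1,0],"angular":[0,0,-0.44],"fingers":0.4},{"dp":[0.07,-1,0],"angular":[0,0,-0.44],"fingers":0.4},{"dp":[0.07,-1,0],"angular":[0,0,-0.44],"fingers":0.4},{"dp":[0.07,-1,0],"angular":[0,0,-0.44],"fingers":0.4}]'

```text
time: 12.95
tool_pos: [527.8, -64.8, 158.6]
tcp_rot: [179.9, 0.0, 79.4]
ft_force: [-0.6, -0.5, -0.1]
finger_gap: 51.5
grip_force: 0.0
```

Call:
step_arm --targets '[{"dp":[0.245,-0.047,0],"angular":[0,0,-0.153],"fingers":0.4},{"dp":[0.245,-0.047,0],"angular":[0,0,-0.153],"fingers":0.4},{"dp":[0.245,-0.047,0],"angular":[0,0,-0.153],"fingers":0.4},{"dp":[0.245,-0.047,0],"angular":[0,0,-0.153],"fingers":0.4},{"dp":[0.245,-0.047,0],"angular":[0,0,-0.153],"fingers":0.4},{"dp":[0.245,-0.047,0],"angular":[0,0,-0.153],"fingers":0.4},{"dp":[0.245,-0.047,0],"angular":[0,0,-0.153],"fingers":0.4},{"dp":[0.245,-0.047,0],"angular":[0,0,-0.153],"fingers":0.4}]'

```text
time: 13.95
tool_pos: [527.3, -14.9, 156.8]
tcp_rot: [-180.0, -0.0, 106.7]
ft_force: [0.4, 0.3, -0.5]
finger_gap: 51.2
grip_force: 0.0
```

```bash
python3 b.py w3 6 cleat wire_brush; python3 - <<'E'
from h import *
im=snapshot("scene");p=camera_params("scene")
for r in masks_of("scene","strap"):
    m=r["pixels"];print("strap",r["conf"],rect(p,m,10),m.sum())
c=im[170:260,80:210];w=cv2.imread("pics/w3.png")
cv2.imwrite("pics/v3.png",np.hstack([cv2.resize(c,(400,277)),cv2.resize(w,(369,277))]))
E
```

```text
13.95 [527.3 -14.9 156.8] [-1.7999e+02 -1.0000e-02  1.0671e+02] 51.215910563824806 [ -7.2  -1.  102.    0.   79.1 -23.9] [ 0.4  0.3 -0.5]
cam fwd [ 0.08 -0.28 -0.96]
cleat 0.78 [307. 284.] [129. 215. 238.] [ 612.2 -126.9   49.6   23.3  -56.7]
cleat 0.73 [258. 170.] [ 99. 174. 201.] [526.2 -13.9  89.9  31.2 -73.6]
cleat 0.57 [218.  23.] [179. 155. 216.] [450.9 106.8  37.1  30.5 -72.2]
wire_brush 0.9 [140. 139.] [159. 205. 230.] [404.3 -46.8 211.1  43.9  87. ]
strap 0.55 [ 5.211e+02 -2.654e+02  1.217e+02  2.650e+01 -2.000e-01] 304
strap 0.45 [ 514.  -326.8  230.6  194.2   89.6] 3565
```

View pics/v3.png

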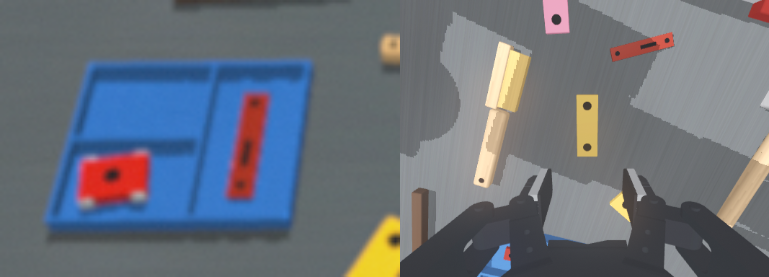

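The scene crop shows the strap lying lengthwise in the long compartment. In the wrist view the cleat is centred between the fingers and clear of the brush. I'll grip it.

Call:
step_arm --targets '[{"dp":[0,0,0.25],"angular":[0,0,0],"fingers":0.4},{"dp":[0,0,0.5],"angular":[0,0,0],"fingers":0.4},{"dp":[0,0,0.65],"angular":[0,0,0],"fingers":0.4},{"dp":[0,0,0.71],"angular":[0,0,0],"fingers":0.4},{"dp":[0,0,0.74],"angular":[0,0,0],"fingers":0.4},{"dp":[0,0,0.76],"angular":[0,0,0],"fingers":0.4},{"dp":[0,0,0.768],"angular":[0,0,0],"fingers":0.4},{"dp":[0,0,0.768],"angular":[0,0,0],"fingers":0.4}]'

```text
time: 15.2
tool_pos: [527.9, -14.9, 4.0]
tcp_rot: [179.9, 0.0, 106.7]
ft_force: [0.1, -0.2, -1.3]
finger_gap: 51.3
grip_force: 0.0
```

Call:
step_arm --targets '[{"dp":[0,0,0],"angular":[0,0,0],"fingers":1},{"dp":[0,0,0],"angular":[0,0,0],"fingers":1},{"dp":[0,0,0],"angular":[0,0,0],"fingers":1},{"dp":[0,0,0],"angular":[0,0,0],"fingers":1},{"dp":[0,0,0],"angular":[0,0,0],"fingers":1},{"dp":[0,0,-0.01],"angular":[0,0,0],"fingers":1},{"dp":[0,0,-0.05],"angular":[0,0,0],"fingers":1},{"dp":[0,0,-0.1],"angular":[0,0,0],"fingers":1}]'

```text
time: 16.2
tool_pos: [527.2, -14.9, 23.7]
tcp_rot: [-180.0, -0.0, 106.7]
ft_force: [0.2, -0.3, -0.9]
finger_gap: 25.8
grip_force: 59.1
```

Call:
step_arm --targets '[{"dp":[0,0,-0.2],"angular":[0,0,0],"fingers":1},{"dp":[-0.05,-0.02,-0.4],"angular":[0,0,0.02],"fingers":1},{"dp":[-0.2,-0.1,-0.55],"angular":[0,0,0.05],"fingers":1},{"dp":[-0.4,-0.2,-0.55],"angular":[0,0,0.093],"fingers":1},{"dp":[-0.6,-0.28,-0.55],"angular":[0,0,0.093],"fingers":1},{"dp":[-0.75,-0.36,-0.55],"angular":[0,0,0.093],"fingers":1},{"dp":[-0.85,-0.4,-0.55],"angular":[0,0,0.093],"fingers":1},{"dp":[-0.85,-0.4,-0.55],"angular":[0,0,0.093],"fingers":1}]'

```text
time: 17.2
tool_pos: [499.6, -202.2, 134.0]
tcp_rot: [180.0, 0.0, 89.9]
ft_force: [0.2, -0.4, -1.7]
finger_gap: 25.7
grip_force: 59.3
```

Call:
step_arm --targets '[{"dp":[-0.1,-0.02,0],"angular":[0,0,0],"fingers":1},{"dp":[-0.3,-0.05,0],"angular":[0,0,0],"fingers":1},{"dp":[-0.5,-0.09,0],"angular":[0,0,0],"fingers":1},{"dp":[-0.7,-0.12,0],"angular":[0,0,0],"fingers":1},{"dp":[-0.8,-0.14,0],"angular":[0,0,0],"fingers":1},{"dp":[-0.86,-0.15,0],"angular":[0,0,0],"fingers":1},{"dp":[-0.86,-0.15,0],"angular":[0,0,0],"fingers":1},{"dp":[-0.86,-0.15,0],"angular":[0,0,0],"fingers":1}]'

```text
time: 18.2
tool_pos: [470.1, -371.6, 133.2]
tcp_rot: [-180.0, -0.0, 90.0]
ft_force: [-0.6, 1.5, -2.2]
finger_gap: 25.8
grip_force: 59.3
```

```bash
python3 b.py w4 18 tray; python3 c.py | head -4
```

```text
18.2 [ 470.1 -371.6  133.2] [-1.7999e+02 -4.0000e-02  9.0050e+01] 25.80552590867592 [-43.2  11.1  91.7   0.   77.3 -43.3] [-0.6  1.5 -2.2]
cam fwd [-0.   -0.29 -0.96]
tray 0.87 [316. 106.] [199. 140.  93.] [ 513.1 -331.1  212.4  185.8  -89.9]
long_bay 0.93 [312.5  57.1] [ 514.7 -263.1    4. ]
tray 0.94 [307.4 130.1] [ 513.9 -324.     0. ]
scene tray 0.79 [ 517.3 -318.7    0. ]
scene long_bay 0.77 [ 505.3 -264.3    4. ]
```

View pics/w4.png

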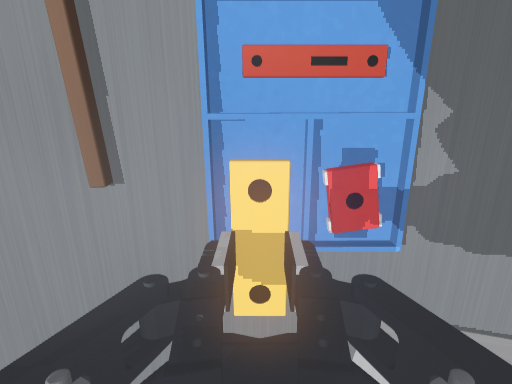

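The wrist view shows the cleat level and lengthwise above the near short compartment, with the strap lying flat beyond it. Lowering the cleat.

Call:
step_arm --targets '[{"dp":[0,-0.005,0.2],"angular":[0,0,0],"fingers":1},{"dp":[0,-0.005,0.38],"angular":[0,0,0],"fingers":1},{"dp":[0,-0.005,0.5],"angular":[0,0,0],"fingers":1},{"dp":[0,-0.005,0.57],"angular":[0,0,0],"fingers":1},{"dp":[0,-0.005,0.6],"angular":[0,0,0],"fingers":1},{"dp":[0,-0.005,0.615],"angular":[0,0,0],"fingers":1},{"dp":[0,-0.005,0.622],"angular":[0,0,0],"fingers":1},{"dp":[0,-0.005,0.625],"angular":[0,0,0],"fingers":1}]'

```text
time: 19.95
tool_pos: [469.2, -373.1, 9.0]
tcp_rot: [179.9, 0.0, 90.0]
ft_force: [0.5, -0.9, -1.3]
finger_gap: 25.9
grip_force: 59.3
```

Call:
step_arm --targets '[{"dp":[0,0,0.001],"angular":[0,0,0],"fingers":1},{"dp":[0,0,0.002],"angular":[0,0,0],"fingers":1},{"dp":[0,0,0.003],"angular":[0,0,0],"fingers":1},{"dp":[0,0,0.003],"angular":[0,0,0],"fingers":1},{"dp":[0,0,0.003],"angular":[0,0,0],"fingers":1},{"dp":[0,0,0.003],"angular":[0,0,0],"fingers":1},{"dp":[0,0,0.003],"angular":[0,0,0],"fingers":1},{"dp":[0,0,0.003],"angular":[0,0,0],"fingers":1}]'

```text
time: 20.95
tool_pos: [469.0, -372.9, 8.3]
tcp_rot: [180.0, 0.0, 90.0]
ft_force: [-1.8, 1.5, 6.0]
finger_gap: 25.4
grip_force: 61.5
```

Call:
step_arm --targets '[{"dp":[0,0,0],"angular":[0,0,0],"fingers":0.7},{"dp":[0,0,0],"angular":[0,0,0],"fingers":0.5},{"dp":[0,0,0],"angular":[0,0,0],"fingers":0.5},{"dp":[0,0,0],"angular":[0,0,0],"fingers":0.5},{"dp":[0,0,-0.1],"angular":[0,0,0],"fingers":0.5},{"dp":[0,0,-0.3],"angular":[0,0,0],"fingers":0.5},{"dp":[0,0,-0.6],"angular":[0,0,0],"fingers":0.5},{"dp":[0,0,-0.9],"angular":[0,0,0],"fingers":0.5}]'

```text
time: 21.95
tool_pos: [468.6, -372.6, 190.9]
tcp_rot: [180.0, 0.0, 90.0]
ft_force: [0.8, -0.4, 0.4]
finger_gap: 42.7
grip_force: 0.0
```

Call:
step_arm --targets '[{"dp":[1,0.05,-0.2],"angular":[0,0,0],"fingers":0.6},{"dp":[1,0.05,-0.2],"angular":[0,0,0],"fingers":0.6},{"dp":[1,0.05,-0.2],"angular":[0,0,0],"fingers":0.6},{"dp":[1,0.05,-0.2],"angular":[0,0,0],"fingers":0.6},{"dp":[1,0.05,-0.2],"angular":[0,0,0],"fingers":0.6},{"dp":[1,0.05,-0.2],"angular":[0,0,0],"fingers":0.6},{"dp":[1,0.05,-0.2],"angular":[0,0,0],"fingers":0.6},{"dp":[1,0.05,-0.2],"angular":[0,0,0],"fingers":0.6}]'

```text
time: 22.95
tool_pos: [478.4, -173.6, 227.2]
tcp_rot: [-179.9, -0.0, 89.9]
ft_force: [0.6, 0.4, 1.8]
finger_gap: 34.4
grip_force: 0.0
```

Call:
step_arm --targets '[{"dp":[1,0.05,0],"angular":[0,0,0],"fingers":0.6},{"dp":[1,0.05,0],"angular":[0,0,0],"fingers":0.6},{"dp":[1,0.05,0],"angular":[0,0,0],"fingers":0.6},{"dp":[1,0.05,0],"angular":[0,0,0],"fingers":0.6},{"dp":[1,0.05,0],"angular":[0,0,0],"fingers":0.6},{"dp":[1,0.05,0],"angular":[0,0,0],"fingers":0.6},{"dp":[1,0.05,0],"angular":[0,0,0],"fingers":0.6},{"dp":[1,0.05,0],"angular":[0,0,0],"fingers":0.6}]'

```text
time: 23.95
tool_pos: [488.8, 26.2, 227.7]
tcp_rot: [-180.0, 0.0, 89.9]
ft_force: [-0.2, 0.1, -0.6]
finger_gap: 33.9
grip_force: 0.0
```

Call:
step_arm --targets '[{"dp":[1,0,0],"angular":[0,0,0],"fingers":0.6},{"dp":[1,0,0],"angular":[0,0,0],"fingers":0.6},{"dp":[1,0,0],"angular":[0,0,0],"fingers":0.6},{"dp":[1,0,0],"angular":[0,0,0],"fingers":0.6},{"dp":[1,0,0],"angular":[0,0,0],"fingers":0.6},{"dp":[1,0,0],"angular":[0,0,0],"fingers":0.6},{"dp":[1,0,0],"angular":[0,0,0],"fingers":0.6},{"dp":[1,0,0],"angular":[0,0,0],"fingers":0.6}]'

```text
time: 24.95
tool_pos: [489.0, 226.3, 227.8]
tcp_rot: [180.0, 0.0, 89.9]
ft_force: [0.2, 0.4, 0.4]
finger_gap: 34.5
grip_force: 0.0
```

```bash
cat > d.py <<'E'
from h import *
ps=[camera_params("wrist")]
def look(n,p):
    for l,z in [("handle",101),("hinge",110),("enclosure",0)]:
        for r in pinpoint(n,l)[:2]: print(n,l,round(r["conf"],2),np.round(r["at"],1),onz(p,r["at"],z).round(1))
    for r in masks_of(n,"handle")[:2]:
        m=r["pixels"];print("hmask",round(r["conf"],2),m.sum(),rect(p,m,101))
look("wrist",ps[0])
for n in ["scene","side"]:
    cv2.imwrite(f"pics/{n}5.png",snapshot(n));look(n,camera_params(n))
p=camera_params("scene")
for r in masks_of("scene","cleat"): print(rect(p,r["pixels"],10))
E
python3 b.py w5 18; python3 d.py; python3 -c "
import cv2,numpy as np
a=cv2.imread('pics/w5.png');b=cv2.imread('pics/scene5.png')[170:260,80:210]
cv2.imwrite('pics/v5.png',np.hstack([a,cv2.resize(b,(280,384))]))"
```

```text
24.95 [489.  226.3 227.8] [179.99   0.    89.91] 34.48999284720851 [19.4 -1.9 95.3 -0.  86.6 19.5] [0.2 0.4 0.4]
cam fwd [-0.   -0.29 -0.96]
wrist handle 0.68 [248.5  93.3] [479.7 306.  101. ]
wrist handle 0.26 [206.2 335. ] [429.3  50.2 101. ]
wrist hinge 0.48 [137.  178.7] [378.  232.4 110. ]
wrist enclosure 0.67 [301.6  95.7] [539.2 305.7   0. ]
hmask 0.75 2985 [495.  303.4 112.1  44.2 -86.9]
scene handle 0.71 [355.8 186.8] [482.8 302.2 101. ]
scene hinge 0.57 [377.6 262.1] [725.4 314.7 110. ]
scene enclosure 0.86 [354.2 223.1] [539.2 308.7   0. ]
scene enclosure 0.53 [118.3 228.3] [ 551.8 -385.4    0. ]
hmask 0.66 215 [490.7 302.6 112.   36.3 -86.4]
side handle 0.64 [266.1 275.9] [474.8 310.9 101. ]
side handle 0.15 [279.9 152.3] [ 465.9 -176.6  101. ]
side hinge 0.78 [126.5 268.6] [727.4 317.1 110. ]
side enclosure 0.91 [229.7 310.8] [546.7 306.5   0. ]
hmask 0.59 603 [494.8 304.4 118.   46.  -86.7]
[ 661.9 -133.   118.8   42.8  -27.5]
[446.2 130.   89.2  33.8 -68.3]
[ 468.8 -371.7   94.4   34.    89.5]
```

View pics/v5.png

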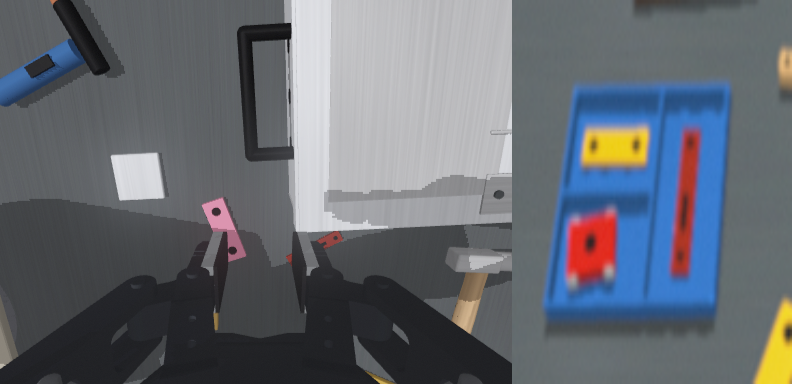

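The wrist view shows the bow handle's bar at column 248, rows 28-158, with the lid front at column 293. In the scene crop both parts lie in their compartments. The bar is at about (479,304), and the enclosure yaw is about 3 degrees. Going over the bar and then down around it.

Call:
step_arm --targets '[{"dp":[0.25,-0.03,0.1],"angular":[0,0,-0.0167],"fingers":0.7},{"dp":[0.388,-0.05,0.3],"angular":[0,0,-0.0167],"fingers":0.7},{"dp":[0.388,-0.05,0.4],"angular":[0,0,-0.0167],"fingers":0.7},{"dp":[0.388,-0.05,0.4],"angular":[0,0,-0.0167],"fingers":0.7},{"dp":[0.388,-0.05,0.4],"angular":[0,0,-0.0167],"fingers":0.7},{"dp":[0.388,-0.05,0.4],"angular":[0,0,-0.0167],"fingers":0.7},{"dp":[0.388,-0.05,0.4],"angular":[0,0,-0.0167],"fingers":0.7},{"dp":[0.388,-0.05,0.4],"angular":[0,0,-0.0167],"fingers":0.7}]'

```text
time: 26.75
tool_pos: [479.2, 304.8, 148.3]
tcp_rot: [179.9, -0.0, 93.0]
ft_force: [-0.1, -0.4, 0.1]
finger_gap: 25.9
grip_force: 0.0
```

```bash
python3 b.py w6 101 handle; python3 - <<'E'
from h import *
p=camera_params("wrist")
rs=[]
for r in pinpoint("wrist","handle")[:2]:
    print(r["conf"],r["at"],onz(p,r["at"],101).round(1)); rs.append(r)
# height: with previous wrist view (camera pose known from tool then: shift by tool delta), plus scene
q=camera_params("scene")
print("tri scene/wrist",tri([ray(p,rs[0]["at"]),ray(q,[355.8,186.8])]).round(1))
E
```

```text
26.75 [479.2 304.8 148.3] [ 1.7995e+02 -2.0000e-02  9.2980e+01] 25.85589271100931 [27.3  5.6 96.1 -0.  78.3 24.3] [-0.1 -0.4  0.1]
cam fwd [ 0.01 -0.29 -0.96]
handle 0.79 [264. 184.] [43. 41. 41.] [495.3 303.  113.   44.8 -87.6]
0.58 [259.6, 214.6] [479.1 303.5 101. ]
tri scene/wrist [479.6 302.8  97.7]
```

View pics/w6.png

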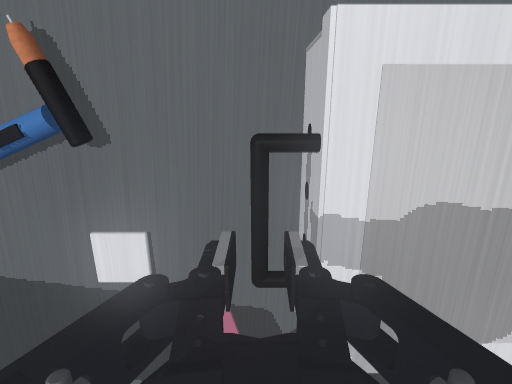

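The wrist view shows the bar (column 260) centred between the fingers, and the right finger clears the lid front. Lowering and gripping gently.

Call:
step_arm --targets '[{"dp":[0,0,0.08],"angular":[0,0,0],"fingers":0.7},{"dp":[0,0,0.16],"angular":[0,0,0],"fingers":0.7},{"dp":[0,0,0.22],"angular":[0,0,0],"fingers":0.7},{"dp":[0,0,0.27],"angular":[0,0,0],"fingers":0.7},{"dp":[0,0,0.3],"angular":[0,0,0],"fingers":0.7},{"dp":[0,0,0.31],"angular":[0,0,0],"fingers":0.7},{"dp":[0,0,0.31],"angular":[0,0,0],"fingers":0.7},{"dp":[0,0,0.31],"angular":[0,0,0],"fingers":0.7}]'

```text
time: 27.9
tool_pos: [479.2, 305.1, 86.3]
tcp_rot: [180.0, -0.0, 93.0]
ft_force: [0.6, -0.1, -0.9]
finger_gap: 25.5
grip_force: 0.0
```

Call:
step_arm --targets '[{"dp":[0,0,0],"angular":[0,0,0],"fingers":0.8},{"dp":[0,0,0],"angular":[0,0,0],"fingers":0.9},{"dp":[0,0,0],"angular":[0,0,0],"fingers":1},{"dp":[0,0,0],"angular":[0,0,0],"fingers":1},{"dp":[0,0,0],"angular":[0,0,0],"fingers":1},{"dp":[0,0,0],"angular":[0,0,0],"fingers":1},{"dp":[0,0,0],"angular":[0,0,0],"fingers":1},{"dp":[0,0,0],"angular":[0,0,0],"fingers":1}]' --newtons 30

```text
time: 28.9
tool_pos: [479.0, 305.0, 85.9]
tcp_rot: [180.0, -0.0, 93.0]
ft_force: [1.4, -0.4, 2.9]
finger_gap: 10.3
grip_force: 29.4
```

```bash
cat > arc.py <<'E'
# arc rows: from lid angle a0 to list of angles; tool shift in (y along enclosure x, z down)
import numpy as np,sys
P=lambda a:np.array([-(250*np.cos(a)-9*np.sin(a)), 250*np.sin(a)-9*np.cos(a)+0])  # bar rel. hinge: x,z
# bar: r=(-250,-9) turned by a (front up)
P=lambda a:np.array([-250*np.cos(a)+9*np.sin(a)*-1*-1, 250*np.sin(a)-9*np.cos(a)])
a=np.radians([float(v) for v in sys.argv[1:]])
for k in range(0,len(a)-1,8):
    print("call from",np.degrees(a[k]).round(1))
    for b in a[k+1:k+9]:
        d=P(b)-P(a[k]);print(np.degrees(b).round(1),(d/200).round(3)*[1,-1])
E
python3 arc.py 0 0.5 1.5 3 5 7.5 10 12.5 15 17.5 20 22.5 25 27.5 30 32.5 35 37 39 41 42 43 44 45 46 46.5 47 47.5 48 48.5 49 49.5 50
python3 -c "
import numpy as np
a=.85;print(250*np.sin(a)-9*np.cos(a)+110)"
```

```text
call from 0.0
0.5 [ 0.    -0.011]
1.5 [ 0.002 -0.033]
3.0 [ 0.004 -0.065]
5.0 [ 0.009 -0.109]
7.5 [ 0.017 -0.164]
10.0 [ 0.027 -0.218]
12.5 [ 0.039 -0.272]
15.0 [ 0.054 -0.325]
call from 15.0
17.5 [ 0.017 -0.053]
20.0 [ 0.037 -0.105]
22.5 [ 0.058 -0.157]
25.0 [ 0.082 -0.207]
27.5 [ 0.108 -0.257]
30.0 [ 0.136 -0.306]
32.5 [ 0.166 -0.354]
35.0 [ 0.198 -0.4  ]
call from 35.0
37.0 [ 0.027 -0.036]
39.0 [ 0.055 -0.072]
41.0 [ 0.084 -0.106]
42.0 [ 0.099 -0.123]
43.0 [ 0.115 -0.139]
44.0 [ 0.13  -0.156]
45.0 [ 0.146 -0.172]
46.0 [ 0.162 -0.188]
call from 46.0
46.5 [ 0.008 -0.008]
47.0 [ 0.016 -0.016]
47.5 [ 0.025 -0.023]
48.0 [ 0.033 -0.031]
48.5 [ 0.041 -0.038]
49.0 [ 0.05  -0.046]
49.5 [ 0.058 -0.053]
50.0 [ 0.067 -0.061]
291.88025297210834
```

```bash
sed -i '4d;5d' arc.py; sed -i '3a P=lambda a:np.array([-250*np.cos(a)-9*np.sin(a), 250*np.sin(a)-9*np.cos(a)])' arc.py; cat arc.py|head -6
python3 arc.py 0 0.5 1.5 3 5 7.5 10 12.5 15 17.5 20 22.5 25 27.5 30 32.5 35 37 39 41 42.5 44 45 45 45 
```

```text
# arc rows: from lid angle a0 to list of angles; tool shift in (y along enclosure x, z down)
import numpy as np,sys
P=lambda a:np.array([-(250*np.cos(a)-9*np.sin(a)), 250*np.sin(a)-9*np.cos(a)+0])  # bar rel. hinge: x,z
P=lambda a:np.array([-250*np.cos(a)-9*np.sin(a), 250*np.sin(a)-9*np.cos(a)])
a=np.radians([float(v) for v in sys.argv[1:]])
for k in range(0,len(a)-1,8):
call from 0.0
0.5 [-0.    -0.011]
1.5 [-0.001 -0.033]
3.0 [-0.001 -0.065]
5.0 [ 0.001 -0.109]
7.5 [ 0.005 -0.164]
10.0 [ 0.011 -0.218]
12.5 [ 0.02  -0.272]
15.0 [ 0.031 -0.325]
call from 15.0
17.5 [ 0.013 -0.053]
20.0 [ 0.029 -0.105]
22.5 [ 0.047 -0.157]
25.0 [ 0.067 -0.207]
27.5 [ 0.09  -0.257]
30.0 [ 0.114 -0.306]
32.5 [ 0.141 -0.354]
35.0 [ 0.169 -0.4  ]
call from 35.0
37.0 [ 0.024 -0.036]
39.0 [ 0.05  -0.072]
41.0 [ 0.077 -0.106]
42.5 [ 0.098 -0.131]
44.0 [ 0.119 -0.156]
45.0 [ 0.134 -0.172]
45.0 [ 0.134 -0.172]
45.0 [ 0.134 -0.172]
```

Call:
step_arm --targets '[{"dp":[0,0,-0.011],"angular":[0,0,0],"fingers":1},{"dp":[0,-0.001,-0.033],"angular":[0,0,0],"fingers":1},{"dp":[0,-0.001,-0.065],"angular":[0,0,0],"fingers":1},{"dp":[0,0.001,-0.109],"angular":[0,0,0],"fingers":1},{"dp":[0,0.005,-0.164],"angular":[0,0,0],"fingers":1},{"dp":[0,0.011,-0.218],"angular":[0,0,0],"fingers":1},{"dp":[0,0.02,-0.272],"angular":[0,0,0],"fingers":1},{"dp":[0,0.031,-0.325],"angular":[0,0,0],"fingers":1}]'

```text
time: 29.9
tool_pos: [485.0, 305.2, 150.8]
tcp_rot: [-180.0, 0.0, 93.0]
ft_force: [5.3, 3.2, -4.4]
finger_gap: 10.5
grip_force: 29.7
```

```bash
cat > e.py <<'E'
from h import *
s=sense();print(s["time"],np.round(s["tool_pos"],1),np.round(s["ft_force"],1),np.round(s["wrist_torque"],2),s["finger_gap"],s["grip_force"])
for n in ["side","scene","wrist"]:
    p=camera_params(n);im=snapshot(n);cv2.imwrite(f"pics/{n}_{s['time']:.1f}.png",im)
    for r in masks_of(n,"handle")[:2]: print(n,round(r["conf"],2),np.round(r["at"],1))
    for r in pinpoint(n,"handle")[:2]: print(" pin",round(r["conf"],2),np.round(r["at"],1),"tool grasp px",proj(p,np.array(s["tool_pos"])+[0,0,15]).round(1))
E
python3 e.py
```

```text
29.9 [485.  305.2 150.8] [ 5.3  3.2 -4.4] [ 0.41 -0.57 -0.07] 10.528513036378483 29.712460041046143
side 0.89 [259.  263.3]
 pin 0.76 [259.4 247.9] tool grasp px [260.1 245.5]
scene 0.58 [352.9 178.8]
scene 0.52 [240.5 187.9]
 pin 0.76 [363.5 177.1] tool grasp px [361.9 172.3]
wrist 0.95 [264.9 199.1]
 pin 0.75 [260.3 260.7] tool grasp px [259.3 259.7]
```

Holding, with small forces. Continuing the arc to 45 degrees.

Call:
step_arm --targets '[{"dp":[0,0.013,-0.053],"angular":[0,0,0],"fingers":1},{"dp":[0,0.029,-0.105],"angular":[0,0,0],"fingers":1},{"dp":[0,0.047,-0.157],"angular":[0,0,0],"fingers":1},{"dp":[0,0.067,-0.207],"angular":[0,0,0],"fingers":1},{"dp":[0,0.09,-0.257],"angular":[0,0,0],"fingers":1},{"dp":[0,0.114,-0.306],"angular":[0,0,0],"fingers":1},{"dp":[0,0.141,-0.354],"angular":[0,0,0],"fingers":1},{"dp":[0,0.169,-0.4],"angular":[0,0,0],"fingers":1}]'

```text
time: 31.35
tool_pos: [518.3, 306.9, 231.4]
tcp_rot: [-179.9, 0.0, 93.0]
ft_force: [-4.9, -1.3, 0.7]
finger_gap: 10.9
grip_force: 29.6
```

Call:
step_arm --targets '[{"dp":[0,0.024,-0.036],"angular":[0,0,0],"fingers":1},{"dp":[0,0.05,-0.072],"angular":[0,0,0],"fingers":1},{"dp":[0,0.077,-0.106],"angular":[0,0,0],"fingers":1},{"dp":[0,0.098,-0.131],"angular":[0,0,0],"fingers":1},{"dp":[0,0.119,-0.156],"angular":[0,0,0],"fingers":1},{"dp":[0,0.134,-0.172],"angular":[0,0,0],"fingers":1},{"dp":[0,0.134,-0.172],"angular":[0,0,0],"fingers":1},{"dp":[0,0.134,-0.172],"angular":[0,0,0],"fingers":1}]'

```text
time: 32.35
tool_pos: [544.9, 308.3, 266.9]
tcp_rot: [-180.0, 0.0, 93.0]
ft_force: [-9.4, -2.2, 7.9]
finger_gap: 10.8
grip_force: 29.7
```

```bash
python3 e.py; python3 arc.py 45 46 47 48 49 50 51 52 52.5 52.5 52.5 52 51 50 49 48 47 46 45 44 44 44 44 44 44 
```

```text
32.35 [544.9 308.3 266.9] [-9.4 -2.2  7.9] [-0.38  1.73  0.01] 10.768083045233915 29.72031980752945
side 0.64 [216.9 204.4]
 pin 0.98 [221.6 190.7] tool grasp px [220.6 188.1]
 pin 0.55 [331.2 280. ] tool grasp px [220.6 188.1]
scene 0.65 [365.9 166.1]
 pin 0.66 [129.1 205. ] tool grasp px [378.  159.1]
 pin 0.56 [378.6 163.2] tool grasp px [378.  159.1]
wrist 0.83 [261.8 213.8]
 pin 0.82 [259.  257.9] tool grasp px [259.2 259.1]
call from 45.0
46.0 [ 0.015 -0.016]
47.0 [ 0.03  -0.031]
48.0 [ 0.046 -0.047]
49.0 [ 0.062 -0.062]
50.0 [ 0.078 -0.077]
51.0 [ 0.094 -0.091]
52.0 [ 0.111 -0.105]
52.5 [ 0.119 -0.112]
call from 52.5
52.5 [ 0. -0.]
52.5 [ 0. -0.]
52.0 [-0.008  0.007]
51.0 [-0.025  0.021]
50.0 [-0.041  0.036]
49.0 [-0.057  0.05 ]
48.0 [-0.073  0.065]
47.0 [-0.089  0.081]
call from 47.0
46.0 [-0.015  0.016]
45.0 [-0.03   0.031]
44.0 [-0.045  0.048]
44.0 [-0.045  0.048]
44.0 [-0.045  0.048]
44.0 [-0.045  0.048]
44.0 [-0.045  0.048]
44.0 [-0.045  0.048]
```

```bash
cd pics; ls; python3 -c "
import cv2,numpy as np,glob
f=lambda n:cv2.imread(sorted(glob.glob(n+'_3*.png'))[-1])
cv2.imwrite('v7.png',np.hstack([cv2.resize(f('side')[150:384,80:340],(400,360)),cv2.resize(f('wrist'),(400,300))[:, :].copy() if 0 else cv2.copyMakeBorder(cv2.resize(f('wrist'),(400,300)),0,60,0,0,0)]))"
```

```text
scene0.png
scene5.png
scene_29.9.png
scene_32.4.png
side0.png
side5.png
side_29.9.png
side_32.4.png
v3.png
v5.png
w1.png
w2.png
w3.png
w4.png
w5.png
w6.png
wrist0.png
wrist_29.9.png
wrist_32.4.png
```

View pics/v7.png

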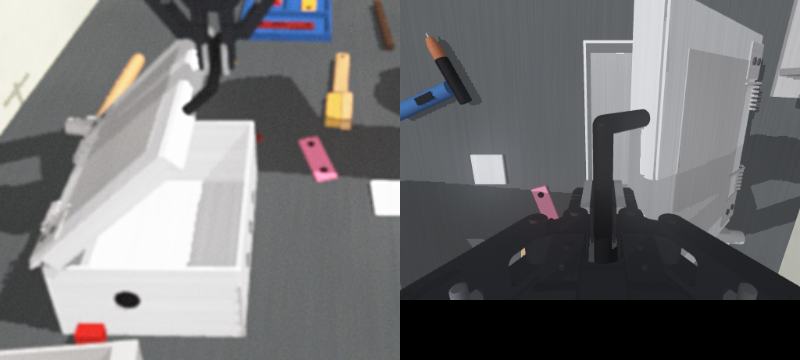

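The side view shows the lid at about 45 degrees, with the bar at (205,75) held between the fingers. There is a slight outward radial push of 12 N. I'll go on past balance with the path eased 2 mm outward.

Call:
step_arm --targets '[{"dp":[0,0.012,-0.019],"angular":[0,0,0],"fingers":1},{"dp":[0,0.025,-0.036],"angular":[0,0,0],"fingers":1},{"dp":[0,0.04,-0.053],"angular":[0,0,0],"fingers":1},{"dp":[0,0.055,-0.069],"angular":[0,0,0],"fingers":1},{"dp":[0,0.07,-0.085],"angular":[0,0,0],"fingers":1},{"dp":[0,0.086,-0.099],"angular":[0,0,0],"fingers":1},{"dp":[0,0.103,-0.113],"angular":[0,0,0],"fingers":1},{"dp":[0,0.115,-0.124],"angular":[0,0,0],"fingers":1}]'

```text
time: 33.8
tool_pos: [568.7, 309.5, 290.4]
tcp_rot: [180.0, 0.0, 93.0]
ft_force: [-5.1, -3.6, 4.9]
finger_gap: 10.8
grip_force: 29.3
```

Call:
step_arm --targets '[{"dp":[0,0.004,-0.003],"angular":[0,0,0],"fingers":1},{"dp":[0,0.004,-0.003],"angular":[0,0,0],"fingers":1},{"dp":[0,0.004,-0.003],"angular":[0,0,0],"fingers":1},{"dp":[0,0.004,-0.003],"angular":[0,0,0],"fingers":1},{"dp":[0,0.004,-0.003],"angular":[0,0,0],"fingers":1},{"dp":[0,0.004,-0.003],"angular":[0,0,0],"fingers":1},{"dp":[0,0.004,-0.003],"angular":[0,0,0],"fingers":1},{"dp":[0,0.004,-0.003],"angular":[0,0,0],"fingers":1}]'

```text
time: 34.8
tool_pos: [569.4, 309.5, 290.9]
tcp_rot: [180.0, 0.0, 93.0]
ft_force: [-5.0, -3.0, 5.3]
finger_gap: 10.7
grip_force: 29.5
```

```bash
python3 e.py; cat > ang.py <<'E'
# lid angle from the handle and hinge/lid seen in side & scene, triangulated
from h import *
s=sense();rs=[]
for n in ["scene","side","wrist"]:
    p=camera_params(n);snapshot(n)
    for r in pinpoint(n,"handle"):
        g=proj(p,np.array(s["tool_pos"])+[0,0,15])
        if np.hypot(*(np.array(r["at"])-g))<25: rs.append(ray(p,r["at"]));break
X=tri(rs);e=np.radians(3);H=np.array([727,316,110]);d=X-H
lx=d[0]*np.cos(e)+d[1]*np.sin(e)
print("bar",X.round(1),len(rs),"ang",np.degrees(np.arctan2(d[2],-lx))+2.06,"radius",np.hypot(lx,d[2]))
t=np.array(s["tool_pos"])+[0,0,15]-H;lx=t[0]*np.cos(e)+t[1]*np.sin(e)
print("tool ang",np.degrees(np.arctan2(t[2],-lx))+2.06,"radius",np.hypot(lx,t[2]))
E
python3 ang.py
```

```text
34.8 [569.4 309.5 290.9] [-5.  -3.   5.3] [-0.43  0.96  0.03] 10.665891399421529 29.528652727603912
side 0.57 [200.2 194.5]
 pin 0.75 [203.  178.6] tool grasp px [203.6 174.9]
scene 0.57 [371.6 169.7]
 pin 0.8 [380.8 163.9] tool grasp px [383.3 159.8]
 pin 0.67 [312.7 169.7] tool grasp px [383.3 159.8]
wrist 0.89 [261.1 219. ]
 pin 0.87 [257.5 256.2] tool grasp px [259.1 259. ]
bar [571.7 306.8 294.6] 3 ang 51.934910689428925 radius 241.43612324047336
tool ang 53.21557126689893 radius 251.54654765125306
```

The lid is at about 52.5-53 degrees, some 4 degrees past balance. Easing it back to about 43 degrees.

```bash
python3 arc.py 53 52.5 51.5 50.5 49.5 48.5 47.5 46.5 45.5 44.5 43.7 43.2 43 43 43 43 43
```

```text
call from 53.0
52.5 [-0.008  0.007]
51.5 [-0.025  0.021]
50.5 [-0.042  0.035]
49.5 [-0.058  0.05 ]
48.5 [-0.074  0.065]
47.5 [-0.089  0.08 ]
46.5 [-0.105  0.095]
45.5 [-0.12   0.111]
call from 45.5
44.5 [-0.015  0.016]
43.7 [-0.027  0.029]
43.2 [-0.034  0.037]
43.0 [-0.037  0.04 ]
43.0 [-0.037  0.04 ]
43.0 [-0.037  0.04 ]
43.0 [-0.037  0.04 ]
43.0 [-0.037  0.04 ]
```

Call:
step_arm --targets '[{"dp":[0,-0.008,0.007],"angular":[0,0,0],"fingers":1},{"dp":[0,-0.025,0.021],"angular":[0,0,0],"fingers":1},{"dp":[0,-0.042,0.035],"angular":[0,0,0],"fingers":1},{"dp":[0,-0.058,0.05],"angular":[0,0,0],"fingers":1},{"dp":[0,-0.074,0.065],"angular":[0,0,0],"fingers":1},{"dp":[0,-0.089,0.08],"angular":[0,0,0],"fingers":1},{"dp":[0,-0.105,0.095],"angular":[0,0,0],"fingers":1},{"dp":[0,-0.12,0.111],"angular":[0,0,0],"fingers":1}]'

```text
time: 36.55
tool_pos: [545.3, 308.3, 267.9]
tcp_rot: [180.0, 0.0, 93.0]
ft_force: [0.2, -3.1, 1.6]
finger_gap: 10.7
grip_force: 29.6
```

Call:
step_arm --targets '[{"dp":[0,-0.015,0.016],"angular":[0,0,0],"fingers":1},{"dp":[0,-0.027,0.029],"angular":[0,0,0],"fingers":1},{"dp":[0,-0.034,0.037],"angular":[0,0,0],"fingers":1},{"dp":[0,-0.037,0.04],"angular":[0,0,0],"fingers":1},{"dp":[0,-0.037,0.04],"angular":[0,0,0],"fingers":1},{"dp":[0,-0.037,0.04],"angular":[0,0,0],"fingers":1},{"dp":[0,-0.037,0.04],"angular":[0,0,0],"fingers":1},{"dp":[0,-0.037,0.04],"angular":[0,0,0],"fingers":1}]'

```text
time: 37.55
tool_pos: [538.3, 308.0, 260.1]
tcp_rot: [180.0, -0.0, 93.0]
ft_force: [5.5, -0.5, -2.8]
finger_gap: 10.9
grip_force: 29.2
```

```bash
python3 e.py; python3 ang.py; python3 - <<'E'
from h import *
s=cv2.imread("pics/side0.png");import glob
im=snapshot("scene");sd=snapshot("side");p=camera_params("scene")
for l in ["strap","cleat"]:
    for r in masks_of("scene",l): print(l,rect(p,r["pixels"],10))
cv2.imwrite("pics/fin.png",np.hstack([cv2.resize(im,(400,300)),cv2.resize(sd,(400,300))]))
E
```

```text
37.55 [538.3 308.  260.1] [ 5.5 -0.5 -2.8] [-0.13 -1.04 -0.04] 10.864291133289075 29.229918122291565
side 0.82 [219.6 211.7]
side 0.2 [281.1 150.8]
 pin 0.63 [225.3 196.3] tool grasp px [225.1 191.8]
scene 0.64 [365.8 164.3]
scene 0.53 [314.2 167.6]
 pin 0.71 [376.4 161.7] tool grasp px [376.6 159.1]
wrist 0.66 [263.1 215. ]
wrist 0.65 [368.  152.6]
 pin 0.81 [257.9 257.2] tool grasp px [259.1 259. ]
bar [541.7 310.6 270.8] 3 ang 43.002548923646394 radius 245.37866465910827
tool ang 43.22479909508727 radius 250.875160712893
strap [ 5.175e+02 -2.657e+02  1.222e+02  3.040e+01  1.000e-01]
strap [571.2 105.7  73.4  17.8  32.2]
cleat [ 662.7 -133.9  117.5   42.1  -29.3]
cleat [446.5 130.3  88.9  32.9 -70.1]
cleat [ 470.7 -371.    89.7   30.2   89.5]
```

View pics/fin.png

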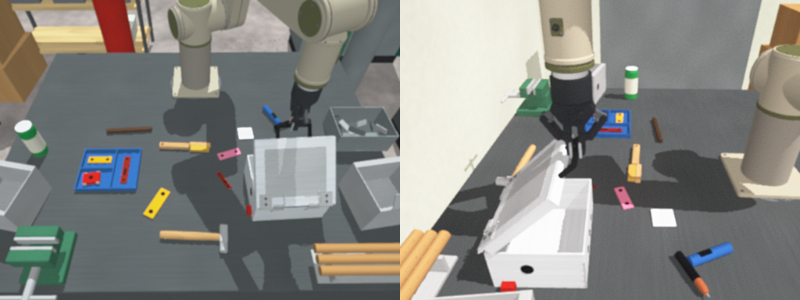

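The final view shows the lid held at about 43 degrees, which is 5.7 degrees below balance. Both parts lie in their compartments and nothing else has moved.

```bash
python3 -c "
from bench import *
print(hand_in())"
```

```text
the job is handed in; nothing more can be done
None
```

The job is handed in, with no verdict returned: the strap and cleat lie flat and lengthwise in their compartments, and the lid was raised to about 53°, eased back, and is held by its handle at about 43°, roughly 6° below balance.

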